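# Shut the weld-kit drawer and pin its locking stop

### The job

On the weld bench, push the open drawer of the blue drawer unit fully home until it clicks in, flush with the front. Then pull up the lock plunger of the sliding stop on top of the unit, slide the stop along its rail to the next hole, towards the drawer, so that its hanging bar stands in front of the drawer, and press the pin fully home in that hole. The worn spring lets the pin creep up again, so finish while still holding the knob gripped and pressed fully down; leave the other things lying about as they are.

Things in the scene. Friction and masses are not known exactly. Their poses are not given: they have to be found in the camera images.
- cabinet: Blue steel drawer unit fixed to the bench, 220 deep (its x) x 320 wide (y) x 120 mm high. Origin on the bench under the middle of its front plane; x points from the front into the unit, away from the robot, y to the left seen from the robot, z up. Drawer: right part of the front (y -150 to +30 mm). Left part (y 40 to 150 mm): fixed pigeonhole with tube ends.
- next_hole (a point): Mouth of the next hole, where the pin must go. It is in the fixed steel rail on top of the unit: along the unit's y, 24 mm wide, its top 136 mm above the bench, centre line at unit x = 55 mm, three 11 mm square holes at y = +55 (the stop starts pinned there), 0 (this one) and -55 mm.
- drawer_front (a point): Centre of the flat outer face of the drawer's front panel, which is 176 wide x 92 mm high (14 to 106 mm above the bench), face square to the unit's x. It moves with the drawer; when the drawer is home it lies at x = 0, y = -60, z = 60 mm of the unit's frame. No projecting handle; push on the face.
- drawer (a joint): How far the drawer is open (m): 0 = home, face flush with the unit's front; it slides out along the unit's -x. About 1 to 3 N drag; from 17 to 7 mm before home a spring roller detent takes up to about 10 N, then draws the drawer in to its stop at 0.
- stop (a joint): Travel of the sliding stop along the rail (m), along the unit's -y: 0 = pinned in its first hole, 0.055 = at the next hole, 0.110 = at the last hole. About 1.5 N drag; the pin has 1.5 mm play each way in a hole.
- stop_bar (a point): Outer middle of the lower end of the steel bar that hangs from the stop in front of the unit: 20 mm wide (y), 6 mm thick, from 144 down to 72 mm above the bench, 6 to 12 mm in front of the unit's front plane, at the same y as the knob. It strikes the drawer's side if the drawer is still out.
- knob: Black round knob of the lock plunger, upright cylinder 26 mm across, 26 mm high, free all round; origin at its centre, 173 mm above the bench when the pin is fully home, at unit x = 55 mm. Rises with joint plunger, goes sideways with joint stop. Below it: an 11 mm stem, an 18 mm collar up to 156 mm, and the stop's 37 (x) x 50 mm (y) top plate 146 mm above the bench.
- plunger (a joint): Lift of the lock plunger (m): 0 = pin fully home, 12 mm deep in the hole; left alone in a hole the spring lets it float at about 0.004; above 0.012 the pin is clear of the rail; 0.018 = upper limit. About 2.5 N presses it home from the float point, about 8 N holds it at the upper limit. Let go between holes, the pin rides on the rail at 0.012.
- jar: Small screw jar, 48 across, 60 mm high, on top of the unit at its rear right; bystander. Origin under its centre.
- chalk_box: Carton 35 x 75 x 25 mm on top of the unit at the rear left; bystander. Origin under its centre.
- square: L-shaped steel magnet square, 75 x 65 x 16 mm, on the bench in front of the pigeonhole; bystander.
- offcut: Offcut of angle steel 120 x 30 x 30 mm, on the bench to the right of the open drawer; bystander.
- hammer: Hammer, 260 mm long, on the bench at the left; bystander.
- wrench: Wrench, 200 mm long, on the bench at the right; bystander.
- weight: Stepped round steel hold-down weight, 70 across, 50 mm high, on the bench at the right; bystander.

How it is judged:
By the outcome, as a careful person would: the job done as asked, in the order asked, and still so for the second after the job is handed in, while the arm keeps its last pose, push and grip.
It also fails if it takes over 59 s, if anything falls off the work surface, if the arm or the gripper's body presses on something with over 40 N, if the wrist force passes 120 N, or if a joint passes its speed limit or range.

### The arm

A 7-joint arm with a two-finger parallel gripper is mounted at the origin on the work surface. World frame = base frame: x ahead of the robot, y to its left, z up, the work surface at z = 0. Lengths are in m, angles in rad, forces in N, time in s.
With the tool pointing down it reaches from about 0.4 to 0.875 m from the base axis. Payload 19.3 kg.
Tool frame: the origin (TCP) lies between the finger pads; the fingertips stand bot.tcp_to_tips ahead of it and the grasp point (between the pads) is the TCP (bot.tcp_to_tips is the distance from the TCP to the fingertips, in m); z points along the fingers, y is the line along which they close (so a half turn about z gives the same grasp; the last joint's range is limited). The gripper opens to 85 mm and grips with 20 to 120 N. Pads are 22 mm wide; open, the fingers measure 114 mm over their backs; the gripper's body (76 mm by 85 mm) begins 54 mm behind the grasp point. The pads swing forward as they close: fully open they stand 13 mm farther back than shut.
Start: joints at [-1.272, 0.521, -0.036, 1.599, 0.021, 1.021, -0.113], TCP at [0.225, 0.583, 0.25] pointing down, gripper open.
Joint ranges: [-2.91, 2.91], [-0.3, 2.13], [-1.5, 1.42], [0.17, 2.43], [-1.26, 4.41], [0.16, 1.93], [-2.52, 2.52]. Speed limits (rad/s): [1.89, 1.89, 2.39, 2.39, 3.01, 3.01, 3.01].

### API

Orientations are given as [roll, pitch, yaw] about the fixed x, y, z axes, in that order (R = Rz(yaw) Ry(pitch) Rx(roll)).
In Python, from workcell import telemetry, grab_frame, bot gives the robot as it stands. The module is installed in compiled form; this text tells all that it offers.
- The arm moves only by the shell command python3 -m crank 'ROWS' [FORCE]. ROWS is text: rows parted by semicolons, each of 7 numbers parted by spaces: the finger opening in m, from 0 to 0.0854, then the shift along the tool's x, y, z in m, then the turn, a rotation vector about the tool's x, y, z in degrees. A call has exactly 8 rows; each row shifts and turns the commanded pose from where the row before left it, along the tool's axes as they then stand; what a row does not reach is not made up. A row lasts 1/12 s, in which the tool goes at most 41.7 mm and 7.16 degrees, less where a joint would pass 70% of its speed; a pose out of reach is approached as far as the arm can. A call with a gripper value outside its range is refused whole. The fingers move at their own pace and stop on an object; FORCE is the grip in N (left out, the last holds). Time passes only in rows, so rows that do not move let the fingers close, or fill a call up. It gives the time, the measured TCP pose, the force, the opening and the grip force at its end, in the units of the state.
- telemetry.observe(): the state, without advancing time (a new reading comes with each control period).
- grab_frame(name): name is "scene" or "top"; returns a dict with "pixels" (420x560x3 uint8, red, green, blue), "depth" (420x560 float32, m along the optical axis (not along the pixel's ray), 0 where there is no reading), "vertical_fov" (degrees; the focal length in pixels is half the picture's height over the tangent of half this angle, whatever the lens; pixels are square), "cx", "cy" (the principal point, pixels), "R" (3x3) and "t" (3): a world point X has camera coordinates R X + t. Camera axes: x right, y down, z forward; pixel columns grow to the right and rows downward; lengths in m; the calibration is good to about 2 mm. A picture is of the moment at which its call begins.
- bot.job_done(): hands the job in; it is judged then, once.
The state is a dict: "clock": time; "qpos": joint angles; "qd": joint speeds; "joint_efforts": joint torques, N m; "position": TCP position; "tool_rot": TCP orientation; "force": force on the tool from outside, world axes, zero at the start; "moment": the same for the moment, N m; "grip_width": finger opening in m; "finger_force": force on a finger pad.
Only numpy, scipy, OpenCV 4.12 (cv2) and the standard library are available. Lean on these libraries where they do the work, as an engineer would, in place of code of your own. Each camera call takes 0.05 s, during which the arm holds its last target. There are 200 camera calls.

## Working session

There is one attempt and no reset: what is moved stays moved. The work goes in short steps, Python scripts to look and compute and a shell command to move; the robot and the scene stay as the last step left them, time stands still between calls to the robot, and variables do not carry over. Pictures are saved under pics/ and viewed, at most 10 in all, crops included, and the job is handed in when it is done.

```bash
mkdir -p pics
cat > h.py <<'E'
import numpy as np,cv2
from workcell import telemetry, grab_frame, bot
def shot(n,f):
    d=grab_frame(n); cv2.imwrite('pics/'+f+'.png',d['pixels'][:,:,::-1]); np.savez('/tmp/'+f+'.npz',**d); return d
def pts(d):
    h,w=d['depth'].shape; f=h/2/np.tan(np.radians(d['vertical_fov'])/2)
    v,u=np.mgrid[:h,:w]; z=d['depth']
    c=np.stack([(u-d['cx'])/f*z,(v-d['cy'])/f*z,z],-1)
    P=(c-d['t'])@d['R']; P[z==0]=np.nan; return P
E
python3 - <<'E'
from h import *
print(telemetry.observe(),bot.tcp_to_tips)
for n in('scene','top'):
    d=shot(n,n+'0'); print(n,d['vertical_fov'],d['R'],-d['R'].T@d['t'],d['cx'],d['cy'])
E
```

```text
{'clock': 0.0, 'qpos': array([-1.27217914,  0.52201093, -0.03633259,  1.59995154,  0.02115034,
        1.02107098, -0.11277455]), 'qd': array([ 8.68765550e-04, -8.09998576e-04, -4.17593999e-04,  3.68223965e-04,
        2.87419277e-04, -4.40808861e-04,  8.20900324e-05]), 'joint_efforts': array([-6.72703445e-04, -9.27104759e+01,  1.97969086e+00, -3.69929230e+01,
        1.77728164e-02,  8.21431226e-03, -3.04337675e-05]), 'position': array([0.22523371, 0.58270284, 0.24974778]), 'tool_rot': array([-3.14053436e+00,  2.81356725e-05,  2.77276847e+00]), 'force': array([ 0.37600369,  0.54478612, -0.15600959]), 'moment': array([-0.00492042, -0.02547066, -0.01851233]), 'finger_force': 0.0, 'grip_width': 0.08538993807776778} 0.019
scene 47.89901635247808 [[-0.2811615   0.95951226 -0.01686502]
 [ 0.80876794  0.22745664 -0.54236326]
 [-0.51656814 -0.16613155 -0.8399748 ]] [1.36096515 0.22647161 1.44037824] 276.45789373525105 204.8299595589276
top 55.41035026038646 [[ 0.01630844 -0.99950293  0.0269803 ]
 [-0.98408417 -0.02082069 -0.176479  ]
 [ 0.17695302 -0.02367278 -0.98393456]] [ 0.35828243 -0.00369645  1.18219936] 278.8993562210643 211.49260523901984
```

View pics/scene0.png

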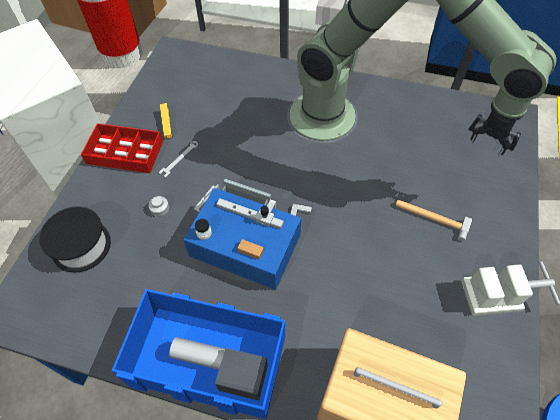

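View pics/top0.png

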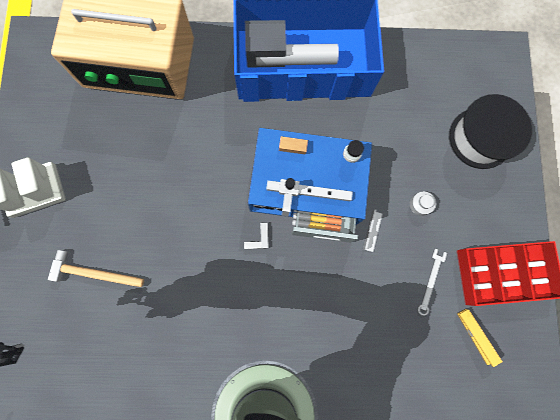

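The scene view shows the blue unit at about (245,235). In the top view it spans (248–372, 128–215), with the knob at (290,184), the drawer open with its front edge at about (325,237), the square at (258,238) and the offcut at (373,230).

```bash
python3 - <<'E'
from h import *
d=dict(np.load('/tmp/top0.npz')); P=pts(d); I=d['pixels'].astype(int)
r=np.zeros(P.shape[:2],bool); r[110:260,230:400]=1
blue=r&(I[...,2]>I[...,0]+50)&(abs(P[...,2]-.12)<.008)
Q=P[blue]; print(len(Q),np.median(Q[:,2]))
print(cv2.minAreaRect((Q[:,:2]*1000).astype(np.float32)), cv2.boxPoints(cv2.minAreaRect((Q[:,:2]*1000).astype(np.float32))))
rail=r&(abs(P[...,2]-.136)<.006)&(I.min(-1)>120)
print('rail',rail.sum(),cv2.minAreaRect((P[rail][:,:2]*1000).astype(np.float32)))
for n in('top','scene'):
    d=dict(np.load(f'/tmp/{n}0.npz')); P=pts(d); I=d['pixels'].astype(int)
    k=(I.max(-1)<80)&(P[...,2]>.165)&(P[...,2]<.2)&(abs(P[...,0]-.55)<.25)&(abs(P[...,1])<.25)
    q=P[k]; print(n,'dark',len(q),np.round(q.mean(0),4) if len(q) else 0,np.round(q.min(0),3),np.round(q.max(0),3))
d=dict(np.load('/tmp/top0.npz')); P=pts(d)
k=r&(P[...,2]>.09)&(P[...,2]<.112)&(P[...,0]<.6)
q=P[k];print('drawer edge',len(q),cv2.boxPoints(cv2.minAreaRect((q[:,:2]*1000).astype(np.float32))))
k=r&(P[...,2]>.008)&(P[...,2]<.06)&(P[...,0]<.6)
n,l,s,c=cv2.connectedComponentsWithStats(k.astype(np.uint8))
for i in range(1,n):
    if s[i,4]>15: q=P[l==i]; print(s[i],np.round(q.min(0),3),np.round(q.max(0),3))
E
python3 - <<'E'
import cv2
a=cv2.imread('pics/top0.png')[115:255,235:395]; cv2.imwrite('pics/c1.png',cv2.resize(a,None,fx=4,fy=4,interpolation=2))
E
```

```text
7065 0.12021267582824778
((656.5250244140625, -113.79032897949219), (320.4981994628906, 232.46038818359375), 83.73765563964844) [[ 523.50824  -260.4047  ]
 [ 754.5815   -285.76172 ]
 [ 789.5418     32.824036]
 [ 558.46857    58.18106 ]]
rail 633 ((636.4483032226562, -113.89486694335938), (230.18463134765625, 199.5579833984375), 78.1980972290039)
top dark 285 [ 0.6838 -0.1778  0.182 ] [ 0.6   -0.248  0.165] [ 0.735 -0.044  0.194]
scene dark 205 [ 0.6904 -0.1746  0.1804] [ 0.605 -0.247  0.166] [ 0.738 -0.042  0.196]
drawer edge 365 [[ 479.15112  -254.03387 ]
 [ 537.3124   -260.2774  ]
 [ 571.24585    55.828583]
 [ 513.0846     62.072113]]
[249 205  33  10 185] [ 0.561 -0.038  0.008] [0.583 0.057 0.052]
[363 209  13  41 122] [ 0.462 -0.315  0.008] [ 0.58  -0.281  0.035]
[289 210   8  16  74] [ 0.522 -0.082  0.009] [ 0.574 -0.062  0.059]
[297 211  55  23 880] [ 0.504 -0.24   0.015] [ 0.567 -0.084  0.058]
[355 218   4   7  17] [ 0.535 -0.261  0.017] [ 0.55  -0.253  0.059]
[244 223  24  26 290] [0.458 0.001 0.01 ] [0.533 0.069 0.021]
[291 233  33   6  60] [ 0.487 -0.157  0.014] [ 0.504 -0.068  0.06 ]
[326 238  11   3  16] [ 0.484 -0.2    0.015] [ 0.489 -0.165  0.06 ]
[338 239  15   4  27] [ 0.481 -0.241  0.016] [ 0.485 -0.2    0.06 ]
```

View pics/c1.png

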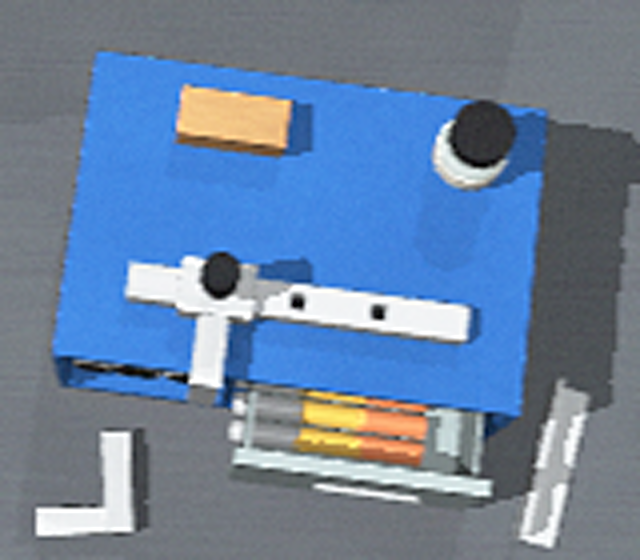

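The crop shows the knob at (220,272), the rail with two free dark holes at (297,301) and (378,312), and the drawer panel running along (235,465)–(490,488). I'll measure these in the unit frame.

```bash
cat >> h.py <<'E'
def K(d): 
    h=d['depth'].shape[0]; return h/2/np.tan(np.radians(d['vertical_fov'])/2)
def ray(d,u,v,z):
    f=K(d); r=d['R'].T@np.array([(u-d['cx'])/f,(v-d['cy'])/f,1]); c=-d['R'].T@d['t']; return c+r*(z-c[2])/r[2]
def knob(d,zt=.186,near=None):
    P=pts(d); I=d['pixels'].astype(int)
    k=(I.max(-1)<80)&(P[...,2]>zt-.006)&(P[...,2]<zt+.006)&(np.hypot(P[...,0]-near[0],P[...,1]-near[1])<.03)
    v,u=np.nonzero(k); q=P[k]; (c,s,_)=cv2.minAreaRect(q[:,:2].astype(np.float32)); return len(q),q.mean(0),np.median(q[:,2]),c,s
E
python3 - <<'E'
from h import *
d=dict(np.load('/tmp/top0.npz')); P=pts(d); I=d['pixels'].astype(int)
for n in('top','scene'): print(n,knob(dict(np.load(f'/tmp/{n}0.npz')),near=(.614,-.054)))
for c in((297,301),(378,312)):
    u,v=235+c[0]/4,115+c[1]/4; print(ray(d,u-.4,v-.4,.136))
# back edge of blue top, side edges
blue=(I[...,2]>I[...,0]+50)&(abs(P[...,2]-.12)<.006)
yaw=np.radians(-6.26); X=np.array([np.cos(yaw),np.sin(yaw)]);Y=np.array([-X[1],X[0]])
Q=P[blue][:,:2]; Q=Q[(abs(Q[:,0]-.65)<.16)&(abs(Q[:,1]+.11)<.2)]
a,b=Q@X,Q@Y; print('a',np.percentile(a,[.2,99.8]),a.max(),'b',np.percentile(b,[.2,99.8]))
# back edge fit
e=[];
for b0 in np.arange(-.2,.12,.01):
    m=abs(b-b0)<.005
    if m.sum()>20: e.append((b0,a[m].max()))
e=np.array(e); print(np.polyfit(e[2:-2,0],e[2:-2,1],1),e[:,1])
c=P[(abs(P[...,2]-.106)<.007)&(P[...,0]>.45)&(P[...,0]<.53)&(P[...,1]<-.04)&(P[...,1]>-.28)&(I.min(-1)>120)]
print(len(c),cv2.boxPoints(cv2.minAreaRect(c[:,:2].astype(np.float32))),np.median(c[:,2]))
E
```

```text
top (61, array([ 0.6115304 , -0.05434733,  0.18874521]), np.float64(0.18936244403512623), (0.6122452020645142, -0.0554274320602417), (0.020172279328107834, 0.024646136909723282))
scene (41, array([ 0.61828172, -0.05406233,  0.18705687]), np.float64(0.1875126798154735), (0.616795003414154, -0.05436147004365921), (0.02459634467959404, 0.01883734203875065))
[ 0.60728897 -0.10849625  0.136     ]
[ 0.6009345  -0.16313063  0.136     ]
a [0.56027296 0.77975245] 0.7812539930909891 b [-0.20051987  0.11803878]
[0.04322926 0.77903254] [0.77920376 0.77841174 0.7797605  0.77798826 0.71634808 0.77761984
 0.78003877 0.77906915 0.77955591 0.77985606 0.77797045 0.78124614
 0.77764772 0.78038026 0.77881824 0.77997145 0.77834758 0.77939663
 0.77808567 0.77821683 0.77830235 0.78116152 0.78024412 0.77827722
 0.78007708 0.77905748 0.78064463 0.77967837 0.78063911 0.78004287
 0.78125399 0.77933499]
273 [[ 0.48031306 -0.24265115]
 [ 0.49258345 -0.24405287]
 [ 0.51256806 -0.06910999]
 [ 0.50029767 -0.06770827]] 0.10613202312254441
```

```bash
cat >> h.py <<'E'
yaw=np.radians(-6.35); X=np.array([np.cos(yaw),np.sin(yaw),0]);Y=np.array([-X[1],X[0],0]); O=np.array([.5517,-.102,0])
from scipy.spatial.transform import Rotation as Ro
def go(ux,uy,z):
    "tool shift (mm) and turn(deg) to put TCP at unit coords"
    s=telemetry.observe(); T=Ro.from_euler('xyz',s['tool_rot']); p=s['position']
    G=Ro.from_euler('xyz',[np.pi,0,yaw+np.pi])
    t=O+ux*X+uy*Y+[0,0,z]; r=p-O
    print('t',round(s['clock'],2),'unit mm',np.round([r@X*1e3,r@Y*1e3,p[2]*1e3],1),'shift mm tool',np.round(T.inv().apply(t-p)*1e3,1),'goalframe',np.round(G.inv().apply(t-p)*1e3,1),'turn',np.round((T.inv()*G).as_rotvec(degrees=True),2),'F',np.round(s['force'],1),'grip',round(s['grip_width'],4),round(s['finger_force'],1),'q',np.round(s['qpos'],2))
E
python3 -m crank '0 -.030 -.018 0 0 0 -1.85;0 -.030 -.018 0 0 0 -1.85;0 -.030 -.018 0 0 0 -1.85;0 -.030 -.018 0 0 0 -1.85;0 -.030 -.018 0 0 0 -1.85;0 -.030 -.018 0 0 0 -1.85;0 -.030 -.018 0 0 0 -1.85;0 -.030 -.018 0 0 0 -1.85' 30
python3 -c "
from h import *
go(-.1,-.06,.25)"
```

```text
clock: 0.77
position: [0.4214, 0.3819, 0.2502]
tool_rot: [-3.141, -0.0, 3.033]
force: [0.4, 0.1, 0.4]
grip_width: -0.0001
finger_force: 0.0
t 0.77 unit mm [-183.   466.6  250.2] shift mm tool [-8.190e+01 -5.267e+02  4.000e-01] goalframe [-8.300e+01 -5.266e+02  2.000e-01] turn [-0.02 -0.01  0.11] F [0.4 0.1 0.4] grip -0.0001 0.0 q [-0.81  0.43 -0.05  1.75  0.02  0.96  0.6 ]
```

```bash
python3 -m crank '0 -.005 -.033 0 0 0 0;0 -.005 -.033 0 0 0 0;0 -.005 -.033 0 0 0 0;0 -.005 -.033 0 0 0 0;0 -.005 -.033 0 0 0 0;0 -.005 -.033 0 0 0 0;0 -.005 -.033 0 0 0 0;0 -.005 -.033 0 0 0 0' 
python3 -m crank '0 -.005 -.033 0 0 0 0;0 -.005 -.033 0 0 0 0;0 -.005 -.033 0 0 0 0;0 -.005 -.033 0 0 0 0;0 -.005 -.033 0 0 0 0;0 -.005 -.033 0 0 0 0;0 -.005 -.033 0 0 0 0;0 -.005 -.033 0 0 0 0' 
python3 -c "
from h import *
go(-.1,-.06,.08)"
```

```text
clock: 1.43
position: [0.4308, 0.115, 0.2503]
tool_rot: [-3.142, -0.0, 3.031]
force: [0.8, -0.6, 0.6]
grip_width: -0.0001
finger_force: 0.0
clock: 2.1
position: [0.4414, -0.1518, 0.2503]
tool_rot: [-3.142, -0.0, 3.031]
force: [0.6, 0.6, 0.2]
grip_width: 0.0001
finger_force: 0.0
t 2.1 unit mm [-104.1  -61.7  250.3] shift mm tool [ -4.1   1.7 170.3] goalframe [ -4.1   1.7 170.3] turn [-0.   -0.    0.02] F [0.6 0.6 0.2] grip 0.0001 0.0 q [ 0.05  0.27  0.19  2.01 -0.07  0.86  1.74]
```

```bash
python3 -m crank '0 0 0 .022 0 0 0;0 0 0 .022 0 0 0;0 0 0 .022 0 0 0;0 0 0 .022 0 0 0;0 0 0 .022 0 0 0;0 0 0 .022 0 0 0;0 0 0 .022 0 0 0;0 0 0 .016 0 0 0' 
python3 -m crank '0 -.006 0 0 0 0 0;0 -.006 0 0 0 0 0;0 -.006 0 0 0 0 0;0 -.006 0 0 0 0 0;0 -.006 0 0 0 0 0;0 -.006 0 0 0 0 0;0 -.006 0 0 0 0 0;0 -.006 0 0 0 0 0' 
python3 -c "
from h import *
go(-.011,-.06,.08);shot('scene','s1')"
```

```text
clock: 2.77
position: [0.4412, -0.1499, 0.0786]
tool_rot: [3.141, -0.001, 3.031]
force: [-0.8, -0.3, 0.1]
grip_width: -0.0
finger_force: 0.0
clock: 3.43
position: [0.4901, -0.1555, 0.0805]
tool_rot: [-3.142, 0.0, 3.031]
force: [-1.4, -1.1, -0.3]
grip_width: -0.0002
finger_force: 0.0
t 3.43 unit mm [-55.3 -60.   80.5] shift mm tool [-44.3  -0.    0.5] goalframe [-44.3  -0.    0.5] turn [-0.    0.01  0.02] F [-1.4 -1.1 -0.3] grip -0.0002 0.0 q [ 0.1   0.61  0.13  2.02 -0.15  0.51  1.79]
```

View pics/s1.png

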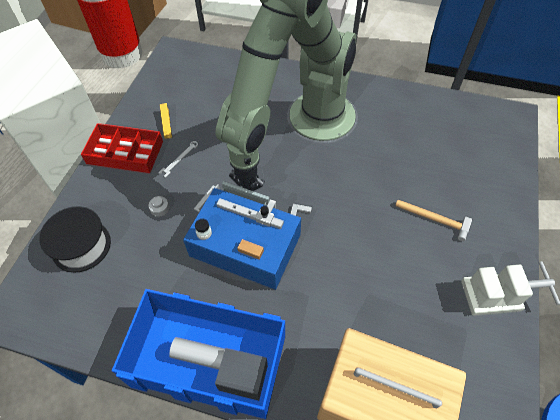

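The gripper at (245,180) stands against the drawer front at (240,192), and the drag has begun to show in the force. I'll go on pushing.

```bash
python3 -m crank '0 -.004 0 0 0 0 0;0 -.004 0 0 0 0 0;0 -.004 0 0 0 0 0;0 -.004 0 0 0 0 0;0 -.004 0 0 0 0 0;0 -.004 0 0 0 0 0;0 -.004 0 0 0 0 0;0 -.004 0 0 0 0 0' 
python3 -m crank '0 -.002 0 0 0 0 0;0 -.002 0 0 0 0 0;0 -.002 0 0 0 0 0;0 -.0015 0 0 0 0 0;0 -.0015 0 0 0 0 0;0 -.0015 0 0 0 0 0;0 0 0 0 0 0 0;0 0 0 0 0 0 0' 
python3 -c "
from h import *
go(-.011,-.06,.08)"
```

```text
clock: 4.15
position: [0.5201, -0.1589, 0.0799]
tool_rot: [3.141, -0.003, 3.031]
force: [-12.6, 1.9, 4.1]
grip_width: 0.0
finger_force: 0.0
clock: 4.82
position: [0.5324, -0.1601, 0.0805]
tool_rot: [-3.142, 0.001, 3.031]
force: [0.5, 0.3, -0.2]
grip_width: 0.0001
finger_force: 0.0
t 4.82 unit mm [-12.8 -59.9  80.5] shift mm tool [-1.8 -0.1  0.5] goalframe [-1.8 -0.1  0.5] turn [-0.    0.07  0.03] F [ 0.5  0.3 -0.2] grip 0.0001 0.0 q [ 0.09  0.66  0.13  1.91 -0.15  0.58  1.78]
```

```bash
python3 -m crank '0 -.001 0 0 0 0 0;0 -.001 0 0 0 0 0;0 -.001 0 0 0 0 0;0 -.001 0 0 0 0 0;0 0 0 0 0 0 0;0 0 0 0 0 0 0;0 0 0 0 0 0 0;0 0 0 0 0 0 0' 
python3 -c "
from h import *
go(-.011,-.06,.08)"
```

```text
clock: 5.48
position: [0.5331, -0.1605, 0.0796]
tool_rot: [3.141, -0.005, 3.03]
force: [-15.5, 1.1, 3.5]
grip_width: 0.0001
finger_force: 0.0
t 5.48 unit mm [-12.  -60.2  79.6] shift mm tool [-1.   0.2 -0.4] goalframe [-1.   0.2 -0.4] turn [ 0.02 -0.31 -0.02] F [-15.5   1.1   3.5] grip 0.0001 0.0 q [ 0.09  0.66  0.13  1.91 -0.15  0.59  1.78]
```

The drawer is firmly at its stop. I'll back off, rise and look.

```bash
python3 -m crank '0 .012 0 0 0 0 0;0 .016 0 0 0 0 0;0 .016 0 0 0 0 0;0 .010 0 -.016 0 0 0;0 0 0 -.034 0 0 0;.06 0 0 -.034 0 0 0;.06 0 0 -.034 0 0 0;.06 0 0 -.034 0 0 0' >/dev/null
python3 -m crank '.06 -.005 .014 -.02 0 0 0;.06 -.005 .014 -.01 0 0 0;.06 0 .014 0 0 0 0;.06 0 .014 0 0 0 0;.06 0 .014 0 0 0 0;.06 0 .014 0 0 0 0;.06 0 .014 0 0 0 0;.06 0 .014 0 0 0 0'
python3 - <<'E'
from h import *
go(.055,.055,.25)
t=shot('top','t2');s=shot('scene','s2')
for d in(t,s): print(knob(d,near=(.614,-.054)))
a=t['pixels'][115:255,235:395,::-1]; cv2.imwrite('pics/c2.png',cv2.resize(a,None,fx=4,fy=4))
P=pts(t);I=t['pixels'].astype(int)
c=P[(abs(P[...,2]-.1)<.012)&(P[...,0]>.45)&(P[...,0]<.57)&(P[...,1]<-.06)&(P[...,1]>-.28)&(I.min(-1)>110)]
print(len(c)); r=c-O
if len(c): print('x of drawer',np.percentile(r@X,[2,50,98]))
E
```

```text
clock: 6.82
position: [0.5046, -0.0437, 0.2626]
tool_rot: [3.141, 0.001, 3.031]
force: [0.3, 0.3, -0.3]
grip_width: 0.0601
finger_force: 0.0
t 6.82 unit mm [-53.3  52.8 262.6] shift mm tool [-108.3    2.2   12.6] goalframe [-108.3    2.2   12.6] turn [0.01 0.04 0.02] F [ 0.3  0.3 -0.3] grip 0.0601 0.0 q [-0.16  0.32  0.16  1.9  -0.06  0.92  1.49]
(0, array([nan, nan, nan]), np.float64(nan), (0.0, 0.0), (0.0, 0.0))
(37, array([ 0.61744707, -0.05423069,  0.1876424 ]), np.float64(0.18827007935556425), (0.6152995824813843, -0.054870881140232086), (0.023609967902302742, 0.019057748839259148))
1
x of drawer [0.00077093 0.00077093 0.00077093]h.py:17: RuntimeWarning: Mean of empty slice.
  v,u=np.nonzero(k); q=P[k]; (c,s,_)=cv2.minAreaRect(q[:,:2].astype(np.float32)); return len(q),q.mean(0),np.median(q[:,2]),c,s
  ret = um.true_divide(
  return _methods._mean(a, axis=axis, dtype=dtype,
  ret = ret.dtype.type(ret / rcount)
```

View pics/c2.png

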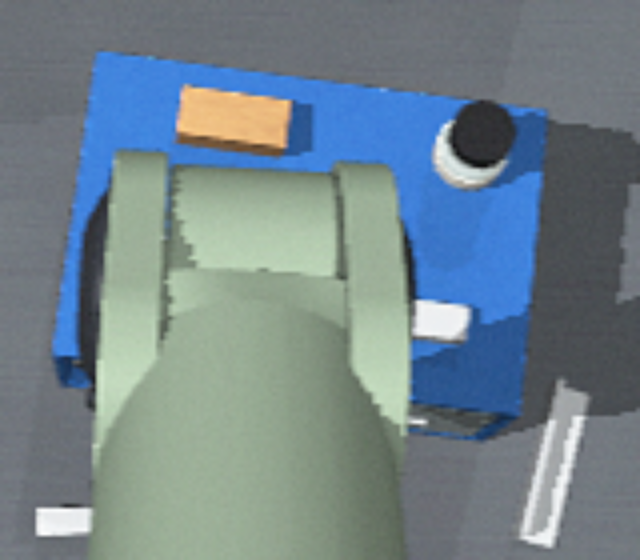

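In the crop the drawer front, at (450,420), lies flush. I'll go over the knob and down.

```bash
python3 -m crank '.06 -.0136 .0002 0 0 0 0;.06 -.0136 .0002 0 0 0 0;.06 -.0136 .0002 0 0 0 0;.06 -.0136 .0002 0 0 0 0;.06 -.0136 .0002 0 0 0 0;.06 -.0136 .0002 0 0 0 0;.06 -.0136 .0002 0 0 0 0;.06 -.0136 .0002 0 0 0 0' >/dev/null
python3 -m crank '.06 0 0 .011 0 0 0;.06 0 0 .011 0 0 0;.06 0 0 .011 0 0 0;.06 0 0 .011 0 0 0;.06 0 0 .011 0 0 0;.06 0 0 .011 0 0 0;.06 0 0 .01 0 0 0;.06 0 0 .009 0 0 0' 
python3 -c "
from h import *
go(.055,.055,.177)
d=shot('scene','s3');print(knob(d,near=(.614,-.054)))
cv2.imwrite('pics/c3.png',cv2.resize(d['pixels'][150:290,170:330,::-1],None,fx=4,fy=4))"
```

```text
clock: 8.25
position: [0.6125, -0.0548, 0.1761]
tool_rot: [-3.141, -0.0, 3.031]
force: [-0.8, -0.3, 0.6]
grip_width: 0.0599
finger_force: 0.0
t 8.25 unit mm [ 55.2  53.6 176.1] shift mm tool [ 0.2  1.4 -0.9] goalframe [ 0.2  1.4 -0.9] turn [-0.01 -0.03  0.02] F [-0.8 -0.3  0.6] grip 0.0599 0.0 q [-0.1   0.6   0.14  1.7  -0.11  0.85  1.54]
(44, array([ 0.61620645, -0.05320141,  0.18708231]), np.float64(0.18749973644647183), (0.6156231164932251, -0.05408177524805069), (0.023161422461271286, 0.023603525012731552))
```

View pics/c3.png

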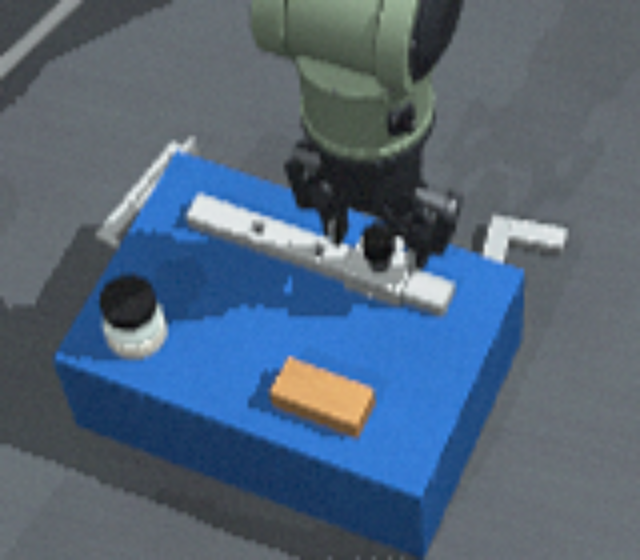

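The knob at (380,243) stands between the open fingers at (333,225) and (430,240). I'll close on it, then lift.

```bash
python3 -m crank '.03 -.0005 .001 0 0 0 0;0.02 0 0 0 0 0 0;0.01 0 0 0 0 0 0;0.01 0 0 0 0 0 0;0.01 0 0 0 0 0 0;0.01 0 0 0 0 0 0;0.01 0 0 0 0 0 0;0.01 0 0 0 0 0 0' 60
python3 -m crank '.01 0 0 -.002 0 0 0;.01 0 0 -.002 0 0 0;.01 0 0 -.002 0 0 0;.01 0 0 -.002 0 0 0;.01 0 0 -.002 0 0 0;.01 0 0 -.002 0 0 0;.01 0 0 0 0 0 0;.01 0 0 0 0 0 0' 
python3 -c "
from h import *
go(.055,.055,.173)
d=shot('scene','s4');print(knob(d,zt=.198,near=(.614,-.054)))"
```

```text
clock: 8.97
position: [0.6136, -0.0538, 0.1775]
tool_rot: [3.141, 0.001, 3.031]
force: [1.5, 0.3, 0.3]
grip_width: 0.0238
finger_force: 58.8
clock: 9.63
position: [0.6134, -0.0538, 0.1893]
tool_rot: [-3.142, 0.0, 3.031]
force: [5.4, 0.8, -7.0]
grip_width: 0.0243
finger_force: 59.1
t 9.63 unit mm [ 56.   54.7 189.3] shift mm tool [ 1.   0.3 16.3] goalframe [ 1.   0.3 16.3] turn [-0.    0.01  0.02] F [ 5.4  0.8 -7. ] grip 0.0243 59.1 q [-0.11  0.58  0.14  1.69 -0.1   0.88  1.54]
(51, array([ 0.61842834, -0.05563627,  0.19886919]), np.float64(0.1992704439074831), (0.617234468460083, -0.05433487147092819), (0.04681934416294098, 0.02209651656448841))
```

The pin is out (about 7 N spring force). I'll slide to the next hole.

```bash
python3 -m crank '.01 -.0005 -.0065 0 0 0 0;.01 0 -.007 0 0 0 0;.01 0 -.007 0 0 0 0;.01 0 -.007 0 0 0 0;.01 0 -.007 0 0 0 0;.01 0 -.007 0 0 0 0;.01 0 -.007 0 0 0 0;.01 0 -.0065 0 0 0 0' 
python3 -c "
from h import *
go(.055,.0,.173)
d=shot('scene','s5');print(knob(d,zt=.2,near=(.607,-.109)))
cv2.imwrite('pics/c5.png',cv2.resize(d['pixels'][150:290,170:330,::-1],None,fx=4,fy=4))"
```

```text
clock: 10.35
position: [0.6073, -0.1094, 0.1892]
tool_rot: [-3.142, -0.001, 3.031]
force: [1.7, 1.1, -6.7]
grip_width: 0.024
finger_force: 59.2
t 10.35 unit mm [ 56.1  -1.2 189.2] shift mm tool [ 1.1  1.2 16.2] goalframe [ 1.1  1.2 16.2] turn [-0.   -0.03  0.  ] F [ 1.7  1.1 -6.7] grip 0.024 59.2 q [-0.02  0.58  0.15  1.69 -0.1   0.88  1.63]
(50, array([ 0.61253332, -0.11162046,  0.20044889]), np.float64(0.2005907680388434), (0.6149204969406128, -0.1096758246421814), (0.04507343843579292, 0.02235681563615799))
```

View pics/c5.png

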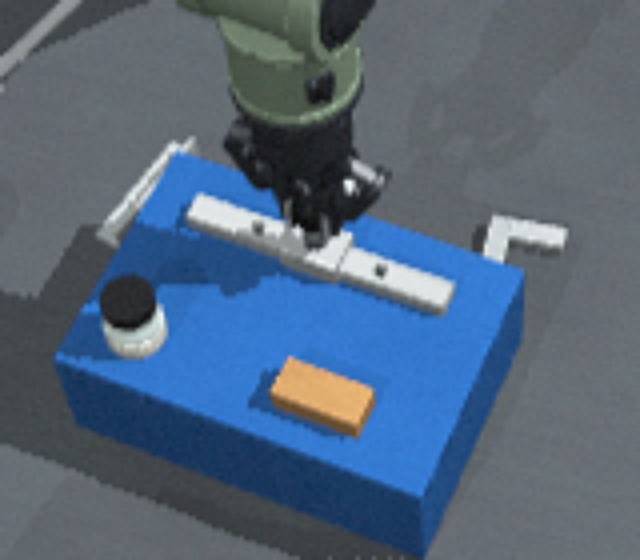

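The stop now sits between the two free holes at (258,228) and (380,270), with the knob at (315,238). I'll correct by +0.8 mm and press.

```bash
python3 -m crank '.01 0 .0008 0 0 0 0;.01 0 0 .002 0 0 0;.01 0 0 .002 0 0 0;.01 0 0 .002 0 0 0;.01 0 0 .002 0 0 0;.01 0 0 .002 0 0 0;.01 0 0 0 0 0 0;.01 0 0 0 0 0 0' 
python3 -c "
from h import *
go(.055,.0,.173)"
```

```text
clock: 11.07
position: [0.6078, -0.1076, 0.1793]
tool_rot: [3.141, -0.0, 3.031]
force: [-3.1, 0.3, -0.1]
grip_width: 0.0243
finger_force: 59.8
t 11.07 unit mm [ 56.3   0.6 179.3] shift mm tool [ 1.3 -0.6  6.3] goalframe [ 1.3 -0.6  6.3] turn [ 0.01 -0.01  0.03] F [-3.1  0.3 -0.1] grip 0.0243 59.8 q [-0.02  0.59  0.14  1.69 -0.11  0.86  1.63]
```

```bash
python3 -m crank '.01 0 0 .001 0 0 0;.01 0 0 .001 0 0 0;.01 0 0 .001 0 0 0;.01 0 0 .001 0 0 0;.01 0 0 .001 0 0 0;.01 0 0 .001 0 0 0;.01 0 0 0.001 0 0 0;.01 0 0 0 0 0 0' 
python3 -c "
from h import *
go(.055,.0,.173)"
```

```text
clock: 11.73
position: [0.6081, -0.1078, 0.1737]
tool_rot: [3.141, 0.001, 3.031]
force: [-12.3, 2.4, 22.4]
grip_width: 0.0238
finger_force: 62.3
t 11.73 unit mm [ 56.7   0.5 173.7] shift mm tool [ 1.7 -0.5  0.7] goalframe [ 1.7 -0.5  0.7] turn [0.02 0.06 0.01] F [-12.3   2.4  22.4] grip 0.0238 62.3 q [-0.02  0.6   0.14  1.7  -0.11  0.85  1.63]
```

```bash
python3 -m crank '.01 0.0005 0 0 0 0 0;.01 0.0005 0 0 0 0 0;.01 0 0 0 0 0 0;.01 0 0 0 0 0 0;.01 0 0 0 0 0 0;.01 0 0 0 0 0 0;.01 0 0 0 0 0 0;.01 0 0 0 0 0 0' 80
python3 -c "
from h import *
go(.055,.0,.173)
d=shot('scene','s6');print(knob(d,zt=.187,near=(.612,-.108)))
cv2.imwrite('pics/c6.png',cv2.resize(d['pixels'][150:290,170:330,::-1],None,fx=4,fy=4))"
```

```text
clock: 12.4
position: [0.6078, -0.1078, 0.1738]
tool_rot: [3.141, 0.003, 3.031]
force: [-6.7, 1.9, 19.6]
grip_width: 0.024
finger_force: 77.4
t 12.4 unit mm [ 56.4   0.5 173.8] shift mm tool [ 1.4 -0.5  0.8] goalframe [ 1.4 -0.5  0.8] turn [0.01 0.16 0.02] F [-6.7  1.9 19.6] grip 0.024 77.4 q [-0.02  0.6   0.14  1.7  -0.11  0.85  1.63]
(44, array([ 0.61270183, -0.11150472,  0.18585033]), np.float64(0.18607818770788861), (0.6134087443351746, -0.10898527503013611), (0.044233035296201706, 0.021763566881418228))
```

View pics/c6.png

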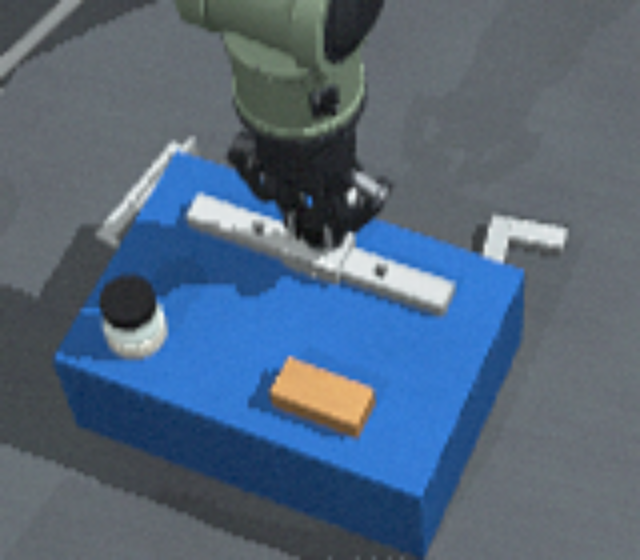

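The knob top measures 186 mm, which is the fully home height. It is pressed at about 20 N and still gripped, the stop sits in the middle hole, and the jar and box are unmoved.

```bash
python3 -c "
from workcell import bot
print(bot.job_done())"
```

```text
the job is handed in; nothing more can be done
None
```

The job is handed in: the drawer is home and flush, the stop is pinned in the next hole in front of it, and the knob is still gripped and pressed fully down with about 20 N.

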